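# Return the vial cassette to its labelled rack slot

## Task

Put the blue-handled vial cassette back in the blue-labelled slot of the sloping rack: slide it in along the slope, feeling for its pocket, which may stand a few millimetres to either side, and press it gently past the spring until it sits fully home on the slot floor, with the keeper lever still up. Then lower the blue slot's keeper lever flat over the cassette's rear shoulder. Leave the yellow and red cassettes, the levers of their slots, the blue rotor adapters, the white bottle and the blue divided box alone.

Things in the scene. Friction and masses are not known exactly. Their poses are not given: they have to be found in the camera images.
- cassette_blue: aluminium block 92 (x) x 26 (y) x 60 (z) mm with a blue upright handle tab on top, 26 (x) x 12 (y) mm, from z=60 to z=98 mm, centred; shoulders at z=60 mm are left free on both sides of the tab (x from 13 to 46 mm and mirrored). Same either way round. Origin: centre of the underside, z along the tab. It starts standing upright on a grey tray (floor 4 mm thick).
- rack: sloping rack, three slots at 72 mm pitch in y, each with a pocket 96 (x) x 29.6 (y) mm inside, 45 mm deep; only a 2 mm bevel leads in from the flat 10 mm rim at z=48 mm. A leaf spring in the pocket's +y wall drags on the cassette: it stops part-way unless pushed in (5 to 15 N). Origin: bench level under the middle slot.
- slot_blue: Blue-labelled slot (coloured plates on front lip and rear); its place in the row changes. Origin: centre of the slot's floor; z out of the mouth, leaning 30 deg from vertical towards the robot; x to the rear, up the slope; y across the row. Its pocket stands up to 8 mm to either side of this origin along y: not reported, see or feel it.
- slot_yellow: Yellow-labelled slot (coloured plates on front lip and rear); its place in the row changes. Origin: centre of the slot's floor; z out of the mouth, leaning 30 deg from vertical towards the robot; x to the rear, up the slope; y across the row. Its pocket stands up to 8 mm to either side of this origin along y: not reported, see or feel it. Holds the yellow cassette, keeper down.
- slot_red: Red-labelled slot (coloured plates on front lip and rear); its place in the row changes. Origin: centre of the slot's floor; z out of the mouth, leaning 30 deg from vertical towards the robot; x to the rear, up the slope; y across the row. Its pocket stands up to 8 mm to either side of this origin along y: not reported, see or feel it. Empty, keeper up.
- keeper_blue (a joint): keeper lever of the blue slot, rad: 0 = down flat over the rear shoulder of a home cassette (2.5 mm gap; it cannot close on one that stands proud), grows as it is raised up and to the rear; about 1.57 = along slot z, limit 2.15. Pivot at slot (61, 0, 66) mm, axis along slot y; stiff, stays where left (about 0.06 N m).
- keeper_blue_tip (a point): black cross-bar at the tip of the blue slot's keeper lever, 10 mm thick, 30 mm long along slot y, 38 mm from the pivot
- keeper_red_tip (a point): black cross-bar at the tip of the red slot's keeper lever, 10 mm thick, 30 mm long along slot y, 38 mm from the pivot; leave alone
- keeper_yellow_tip (a point): black cross-bar at the tip of the yellow slot's keeper lever, 10 mm thick, 30 mm long along slot y, 38 mm from the pivot; leave alone
- cassette_yellow: aluminium block 92 (x) x 26 (y) x 60 (z) mm with a yellow upright handle tab on top, 26 (x) x 12 (y) mm, from z=60 to z=98 mm, centred; shoulders at z=60 mm are left free on both sides of the tab (x from 13 to 46 mm and mirrored). Same either way round. Origin: centre of the underside, z along the tab. Bystander, stored in the yellow slot.
- cassette_red: aluminium block 92 (x) x 26 (y) x 60 (z) mm with a red upright handle tab on top, 26 (x) x 12 (y) mm, from z=60 to z=98 mm, centred; shoulders at z=60 mm are left free on both sides of the tab (x from 13 to 46 mm and mirrored). Same either way round. Origin: centre of the underside, z along the tab. Bystander, standing on the bench beyond the work.
- adapter_a: blue square rotor adapter 90 x 98 x 75 mm with two black straps to 110 mm; bystander; origin under its centre
- adapter_b: a second such blue rotor adapter; bystander
- bottle_a: white bottle, radius 32, height 150 mm; bystander; origin under its centre
- tip_box: open blue divided box 120 x 85 x 60 mm; bystander; origin under its centre

How it is judged:
On the way:
1. the blue cassette is fully home in the blue slot while its keeper lever is still up (x of cassette_blue in the frame of slot_blue between -0.006 and 0.006 m and y of cassette_blue in the frame of slot_blue between -0.012 and 0.012 m and z of cassette_blue in the frame of slot_blue between -0.004 and 0.004 m and angle between the z axis of cassette_blue and the z axis of slot_blue, either way round below 0.1 rad and angle between the x axis of cassette_blue and the x axis of slot_blue, either way round below 0.1 rad and value of joint keeper_blue above 1 rad), for 0.2 s.
At the end, for the whole second after the job is handed in: The blue cassette rests in the blue slot in its pocket (within 6 mm along x and 12 mm along y of the slot's origin) and within 4 mm of the floor, square to it within 0.1 rad, and the blue keeper lever is down (below 0.12 rad) (x of cassette_blue in the frame of slot_blue between -0.006 and 0.006 m and y of cassette_blue in the frame of slot_blue between -0.012 and 0.012 m and z of cassette_blue in the frame of slot_blue between -0.004 and 0.004 m and angle between the z axis of cassette_blue and the z axis of slot_blue, either way round below 0.1 rad and angle between the x axis of cassette_blue and the x axis of slot_blue, either way round below 0.1 rad and value of joint keeper_blue below 0.12 rad and linear speed of cassette_blue below 0.02 m/s); the robot touches nothing.
It fails at once if the yellow or the red cassette is moved by more than 15 mm (distance of any of cassette_yellow, cassette_red from where it was at the start of the episode above 0.015 m).
It fails at once if a rotor adapter, the white bottle or the divided box is moved by more than 15 mm (distance of any of adapter_a, adapter_b, bottle_a, tip_box from where it was at the start of the episode above 0.015 m).
It fails at once if the red or the yellow slot's keeper lever is moved by more than 15 mm at its tip (distance of any of keeper_red_tip, keeper_yellow_tip from where it was at the start of the episode above 0.015 m).
It fails at once if the blue cassette is slammed onto the slot floor (over 150 N) (contact force between cassette_blue and slot_blue above 150 N).
It also fails if it takes over 58 s, if anything falls off the work surface, if the arm or the gripper's body presses on something with over 40 N, if the wrist force passes 120 N, or if a joint passes its speed limit or range.

## Robot

A 6-joint arm with a two-finger parallel gripper is mounted at the origin on the work surface. World frame = base frame: x ahead of the robot, y to its left, z up, the work surface at z = 0. Lengths are in m, angles in rad, forces in N, time in s.
With the tool pointing down it reaches from about 0.275 to 0.975 m from the base axis. Payload 8.4 kg.
Tool frame: the origin (TCP) lies at the very end of the fingers, on their centre line; the grasp point (between the pads) lies 19 mm behind it (bot.hold_point_z is the distance from the TCP to the grasp point, in m); z points along the fingers, y is the line along which they close (so a half turn about z gives the same grasp; the last joint's range is limited). The gripper opens to 92 mm and grips with 3 to 60 N. Pads are 20 mm wide; open, the fingers measure 128 mm over their backs; the gripper's body (75 mm by 189 mm) begins 69 mm behind the grasp point.
Start: joints at [1.279, 0.353, 1.633, -0, 1.155, -0.002], TCP at [0.179, 0.599, 0.215] pointing down, gripper open.
Joint ranges: [-2.63, 2.63], [-0.92, 2.1], [0.06, 2.66], [-1.3, 4.44], [0, 2.69], [-3.02, 3.02]. Speed limits (rad/s): [2.22, 2.22, 2.79, 3.14, 3.14, 3.14].

## Interface

Orientations are given as a rotation vector (axis times angle).
In Python, from cell import bot gives the robot as it stands. The module is installed in compiled form; this text tells all that it offers.
- The arm moves only by the tool apply_moves, never from a script. Its argument "plan" is a list of rows, each an object of numbers: "dx", "dy", "dz": the shift along the world's x, y, z in units of 800 mm (1.0 is 800 mm); "ax", "ay", "az": the turn, a rotation vector about the world's x, y, z in units of pi/4 rad (1.0 is pi/4 rad); "jaw": the closure, from 0 (fully open) to 1 (shut). In form: [{"dx": .., "dy": .., "dz": .., "ax": .., "ay": .., "az": .., "jaw": ..}, ...]. A call has 1 to 20 rows; each row is the pose to reach, as a shift and turn from the pose commanded when the call began; what a row does not reach only later rows make up. A row lasts 1/10 s, in which the tool goes at most 50 mm and 8.59 degrees, less where a joint would pass 70% of its speed; a pose out of reach is approached as far as the arm can. A call with a number of a shift or a turn outside -1 to 1 is refused whole. A call with a gripper value outside its range is refused whole. The fingers move at their own pace and stop on an object; "newtons" is the grip in N (left out, the last holds). Time passes only in rows, so rows that repeat a pose let the fingers close. It gives the time, the measured TCP pose, the force, the opening and the grip force at its end, in the units of the state.
- bot.get_obs(): the state, without advancing time (a new reading comes with each control period).
- bot.camera(name): name is "side" or "top" or "wrist"; returns a dict with "color" (400x640x3 uint8, red, green, blue), "z_map" (400x640 float32, m along the optical axis (not along the pixel's ray), 0 where there is no reading), "fovy" (degrees; the focal length in pixels is half the picture's height over the tangent of half this angle, whatever the lens; pixels are square), "cx", "cy" (the principal point, pixels), "R" (3x3) and "t" (3): a world point X has camera coordinates R X + t. Camera axes: x right, y down, z forward; pixel columns grow to the right and rows downward; lengths in m; the calibration is good to about 2 mm. The wrist camera is an equidistant fisheye: a pixel r from the principal point sees the ray r / f radians off the axis. A picture is of the moment at which its call begins.
- bot.close_job(): hands the job in; it is judged then, once.
The state is a dict: "clock": time; "qpos": joint angles; "dq": joint speeds; "effort": joint torques, N m; "tcp_pos": TCP position; "tcp_rot": TCP orientation; "contact_force": force on the tool from outside, world axes, zero at the start; "torque": the same for the moment, N m; "opening": finger opening in m; "grip_force": force on a finger pad.
Only numpy, scipy, OpenCV 4.12 (cv2) and the standard library are available. Lean on these libraries where they do the work, as an engineer would, in place of code of your own. Each camera call takes 0.05 s, during which the arm holds its last target. There are 200 camera calls.

## Working session

There is one attempt and no reset: what is moved stays moved. The work goes in short steps, Python scripts to look and compute and a tool call to move; the robot and the scene stay as the last step left them, time stands still between calls to the robot, and variables do not carry over. Pictures are saved under pics/ and viewed, at most 11 in all, crops included, and the job is handed in when it is done.

Besides the shell and the picture viewer there is one more tool, called after ">>>" as name(argument=value, ...) on one line, values as JSON. apply_moves: Moves the arm, as the interface text tells. Its arguments: {"type":"object","properties":{"plan":{"type":"array"},"newtons":{"type":"number"}},"required":["plan"]}

```bash
mkdir -p pics
cat > h.py <<'E'
import numpy as np, cv2
from cell import bot
def pts(c):
    f=200/np.tan(np.radians(c["fovy"])/2); z=c["z_map"]
    v,u=np.mgrid[:400,:640]
    P=np.stack([(u-c["cx"])/f*z,(v-c["cy"])/f*z,z],-1)
    return (P-c["t"])@c["R"]
def snap(n):
    c=bot.camera(n); c["P"]=pts(c) if n!="wrist" else None
    return c
E
python3 - <<'E'
from h import *
for n in("top","side"):
    c=snap(n); cv2.imwrite(f"pics/{n}0.png",c["color"][:,:,::-1]); np.savez(f"{n}0.npz",**c)
    print(n,c["fovy"],-c["R"].T@c["t"],c["R"][2])
print(bot.get_obs(), bot.hold_point_z)
E
```

```text
top 45.02685192732612 [ 0.33362386 -0.05503006  1.62507317] [ 0.15501853  0.00800924 -0.9878791 ]
side 44.2343050382927 [ 0.47937264 -0.95122091  1.1031336 ] [ 0.07712904  0.66828642 -0.73989483]
{'clock': 0.1, 'qpos': array([ 1.27859937e+00,  3.53594303e-01,  1.63404442e+00, -1.03813452e-06,
        1.15517700e+00, -2.39286746e-03]), 'dq': array([ 0.00107842, -0.00062952, -0.0026789 ,  0.00140854, -0.00154716,
        0.00105875]), 'effort': array([ 1.78368100e-03, -5.94902623e+01, -3.34931123e+01,  7.01041985e-02,
        1.82796840e-02,  1.26134964e-05]), 'tcp_pos': array([0.17847447, 0.59852509, 0.2139357 ]), 'tcp_rot': array([-4.53605321e-01, -3.10849177e+00,  1.90049968e-03]), 'contact_force': array([-0.7005064, -0.5369352, -0.388723 ]), 'torque': array([-0.03320111,  0.02610688, -0.01835192]), 'grip_force': 0.0, 'opening': 0.09172880362255188} 0.0187
```

View pics/top0.png

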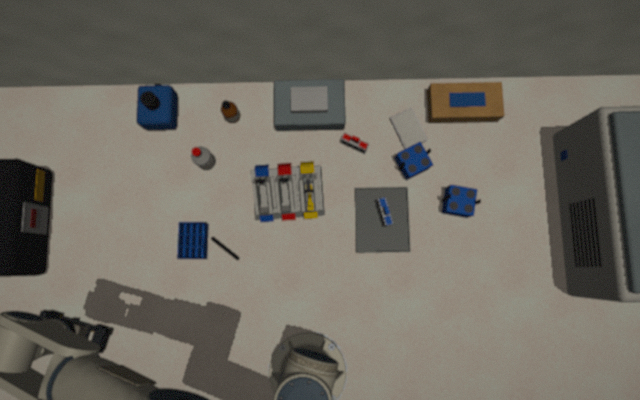

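View pics/side0.png

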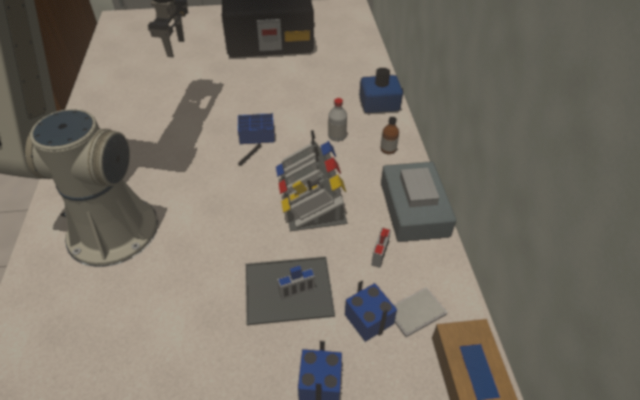

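The top view shows the blue slot leftmost (+y) in the rack at about (264,192), with red in the middle and yellow on the right. The blue cassette stands on the tray at about (385,211). The side view shows the blue keeper standing up at about (313,140).

Run:
```python
from h import *
out=[]
for n,(u0,v0,u1,v1),(a,b,c2,d) in(("top",(240,150,420,260),(365,190,405,235)),("side",(240,120,350,330),(270,260,322,305))):
    c=np.load(f"{n}0.npz"); P=c["P"]; I=c["color"]
    cv2.imwrite(f"pics/{n}c.png",cv2.resize(I[v0:v1,u0:u1,::-1],None,fx=4 if n=="top" else 2.8,fy=4 if n=="top" else 2.8,interpolation=cv2.INTER_CUBIC))
    H=cv2.cvtColor(I,cv2.COLOR_RGB2HSV).astype(int)
    # cassette
    Q=P[b:d,a:c2].reshape(-1,3); h=H[b:d,a:c2].reshape(-1,3)
    print(n,"tray z",np.median(Q[:,2]))
    for lo,hi in((.055,.074),(.085,.12)):
        m=(Q[:,2]>lo)&(Q[:,2]<hi); q=Q[m]
        if len(q)>4:
            r=cv2.minAreaRect((q[:,:2]*1000).astype(np.float32)); print(lo,m.sum(),q.mean(0),r)
    # colour plates
    for nm,hl,hh in(("blue",100,130),("yellow",18,35),("red",0,8)):
        m=(H[...,0]>=hl)&(H[...,0]<=hh)&(H[...,1]>130)&(H[...,2]>60)
        k,l,s,cen=cv2.connectedComponentsWithStats(m.astype(np.uint8))
        for i in range(1,k):
            if s[i,4]>12 and s[i,4]<500:
                q=P[l==i]; print(nm,s[i,4],cen[i].round(1),np.median(q,0).round(4),q.min(0).round(3),q.max(0).round(3))
```

```text
top tray z 0.004004966604725753
0.055 190 [ 0.5061468  -0.25895911  0.06334091] ((507.7020568847656, -259.9468688964844), (90.8388671875, 27.416271209716797), 13.988527297973633)
0.085 38 [ 0.5073013  -0.25946455  0.09919623] ((507.8974304199219, -260.6499328613281), (25.395824432373047, 13.296943664550781), 11.714163780212402)
blue 392 [466.9  99.2] [ 0.8807 -0.5458  0.0696] [ 0.334 -0.605  0.059] [ 0.903 -0.055  1.625]
blue 461 [414.2 159.7] [ 0.6763 -0.3612  0.0742] [ 0.334 -0.415  0.061] [ 0.733 -0.055  1.625]
blue 116 [261.4 170.6] [0.6358 0.1332 0.1336] [ 0.334 -0.055  0.121] [0.654 0.151 1.625]
blue 472 [459.9 201.1] [ 0.5364 -0.5038  0.074 ] [ 0.334 -0.548  0.064] [ 0.586 -0.055  1.625]
blue 63 [384.1 205.6] [ 0.5287 -0.2556  0.0688] [ 0.498 -0.265  0.055] [ 0.549 -0.245  0.107]
blue 66 [266.2 217.7] [0.4932 0.1257 0.0679] [ 0.334 -0.055  0.056] [0.502 0.147 1.625]
blue 31 [387.8 220. ] [ 0.4799 -0.2681  0.0623] [ 0.47  -0.275  0.058] [ 0.49 -0.26  0.07]
yellow 147 [306.6 167.7] [ 0.6423 -0.0101  0.1331] [ 0.334 -0.055  0.113] [0.666 0.012 1.625]
yellow 72 [ 36.4 183.9] [0.61
[... 1875 characters left out ...]
.4 189.5] [ 0.5358 -0.0252  0.1297] [ 0.513 -0.032  0.092] [ 0.556 -0.013  0.155]
yellow 87 [285.5 204.6] [ 0.5001 -0.0239  0.0679] [ 0.49  -0.046 -0.002] [0.51  0.013 0.081]
red 26 [268.   31.9] [0.4961 0.8562 0.1121] [0.48  0.843 0.103] [0.516 0.866 0.117]
red 34 [338.  101.3] [0.6971 0.3272 0.1479] [0.688 0.318 0.139] [0.708 0.341 0.154]
red 109 [330.4 164.4] [0.6366 0.0533 0.1337] [ 0.479 -0.951  0.122] [0.656 0.078 1.103]
red 66 [282.4 186.1] [0.4964 0.0478 0.0682] [0.487 0.026 0.059] [0.506 0.072 0.082]
red 51 [383.7 233.5] [ 0.747  -0.1745  0.0928] [ 0.479 -0.951  0.056] [ 0.767 -0.141  1.103]
red 47 [378.9 248.8] [ 0.7324 -0.2007  0.0608] [ 0.723 -0.211  0.054] [ 0.742 -0.187  0.066]
```

View pics/topc.png

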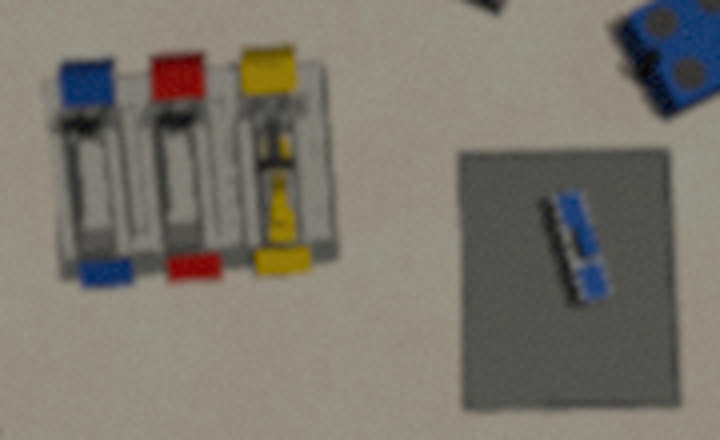

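View pics/sidec.png

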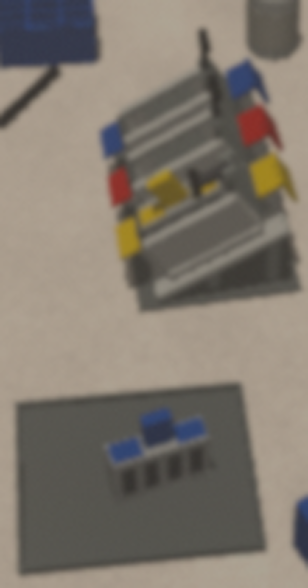

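Both crops show the blue and red pockets empty with keepers up, and yellow full with its keeper down. The cassette is turned about 14° and the rack about 3°. The two cameras disagree by about 6 mm in y, so I'll look closer with the wrist camera.

>>> apply_moves(plan=[{"dx":0.05,"dy":-0.05,"dz":0.1,"az":0.1},{"dx":0.3,"dy":-0.635,"dz":0.23,"az":0.43},{"dx":0.3,"dy":-0.635,"dz":0.23,"az":0.43},{"dx":0.3,"dy":-0.635,"dz":0.23,"az":0.43},{"dx":0.3,"dy":-0.635,"dz":0.23,"az":0.43},{"dx":0.3,"dy":-0.635,"dz":0.23,"az":0.43},{"dx":0.3,"dy":-0.635,"dz":0.23,"az":0.43},{"dx":0.3,"dy":-0.635,"dz":0.23,"az":0.43},{"dx":0.3,"dy":-0.635,"dz":0.23,"az":0.43},{"dx":0.3,"dy":-0.635,"dz":0.23,"az":0.43},{"dx":0.3,"dy":-0.635,"dz":0.23,"az":0.43},{"dx":0.3,"dy":-0.635,"dz":0.23,"az":0.43},{"dx":0.3,"dy":-0.635,"dz":0.23,"az":0.43},{"dx":0.3,"dy":-0.635,"dz":0.23,"az":0.43},{"dx":0.3,"dy":-0.635,"dz":0.23,"az":0.43},{"dx":0.3,"dy":-0.635,"dz":0.23,"az":0.43},{"dx":0.3,"dy":-0.635,"dz":0.23,"az":0.43}])

```text
invalid input
```

```bash
cat >> h.py <<'E'
def wpts(c):
    f=200/np.tan(np.radians(c["fovy"])/2); z=c["z_map"]
    v,u=np.mgrid[:400,:640]; x=u-c["cx"]; y=v-c["cy"]; r=np.hypot(x,y)+1e-9; t=np.tan(np.minimum(r/f,1.5))
    return (np.stack([x/r*t*z,y/r*t*z,z],-1)-c["t"])@c["R"]
def ws(name):
    c=bot.camera("wrist"); c["P"]=wpts(c); np.savez(name+".npz",**c); cv2.imwrite(f"pics/{name}.png",c["color"][:,:,::-1]); return c
E
python3 - <<'E'
from h import *
c=ws("w1"); print(c["fovy"],-c["R"].T@c["t"],c["R"].round(3))
o=bot.get_obs(); print(o["clock"],o["tcp_pos"],o["tcp_rot"])
E
```

```text
65.70646984690485 [0.09895535 0.62321405 0.38370185] [[ 0.286  0.958 -0.001]
 [ 0.916 -0.273  0.294]
 [ 0.281 -0.085 -0.956]]
0.15 [0.17849836 0.59856955 0.21403799] [-4.53601388e-01 -3.10853124e+00  1.65056892e-03]
```

View pics/w1.png

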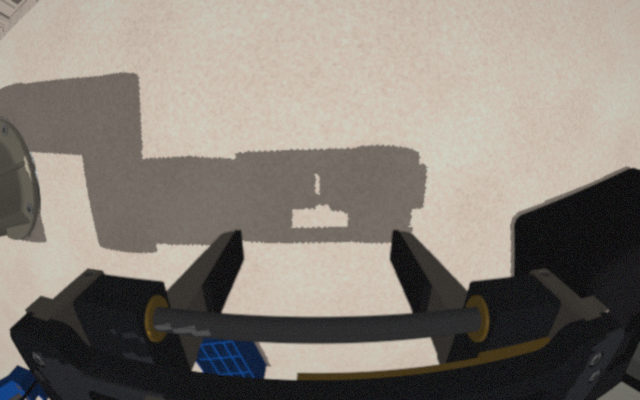

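The wrist view still shows the start pose, because the move was refused. I'll give every key in each row.

>>> apply_moves(plan=[{"dx":0.02,"dy":-0.02,"dz":0.06,"ax":0,"ay":0,"az":0.1,"jaw":0},{"dx":0.05,"dy":-0.05,"dz":0.12,"ax":0,"ay":0,"az":0.2,"jaw":0},{"dx":0.55,"dy":-0.65,"dz":0.19,"ax":0,"ay":0,"az":0.43,"jaw":0},{"dx":0.55,"dy":-0.65,"dz":0.19,"ax":0,"ay":0,"az":0.43,"jaw":0},{"dx":0.55,"dy":-0.65,"dz":0.19,"ax":0,"ay":0,"az":0.43,"jaw":0},{"dx":0.55,"dy":-0.65,"dz":0.19,"ax":0,"ay":0,"az":0.43,"jaw":0},{"dx":0.55,"dy":-0.65,"dz":0.19,"ax":0,"ay":0,"az":0.43,"jaw":0},{"dx":0.55,"dy":-0.65,"dz":0.19,"ax":0,"ay":0,"az":0.43,"jaw":0},{"dx":0.55,"dy":-0.65,"dz":0.19,"ax":0,"ay":0,"az":0.43,"jaw":0},{"dx":0.55,"dy":-0.65,"dz":0.19,"ax":0,"ay":0,"az":0.43,"jaw":0},{"dx":0.55,"dy":-0.65,"dz":0.19,"ax":0,"ay":0,"az":0.43,"jaw":0},{"dx":0.55,"dy":-0.65,"dz":0.19,"ax":0,"ay":0,"az":0.43,"jaw":0},{"dx":0.55,"dy":-0.65,"dz":0.19,"ax":0,"ay":0,"az":0.43,"jaw":0},{"dx":0.55,"dy":-0.65,"dz":0.19,"ax":0,"ay":0,"az":0.43,"jaw":0},{"dx":0.55,"dy":-0.65,"dz":0.19,"ax":0,"ay":0,"az":0.43,"jaw":0},{"dx":0.55,"dy":-0.65,"dz":0.19,"ax":0,"ay":0,"az":0.43,"jaw":0},{"dx":0.55,"dy":-0.65,"dz":0.19,"ax":0,"ay":0,"az":0.43,"jaw":0},{"dx":0.55,"dy":-0.65,"dz":0.19,"ax":0,"ay":0,"az":0.43,"jaw":0},{"dx":0.55,"dy":-0.65,"dz":0.19,"ax":0,"ay":0,"az":0.43,"jaw":0}], newtons=30)

```text
clock: 2.05
tcp_pos: [0.6179, 0.0801, 0.3666]
tcp_rot: [0.078, -3.14, -0.0]
contact_force: [-0.1, -0.2, 0.8]
opening: 0.0919
grip_force: 0.0
```

Run:
```python
from h import *
c=ws("w2"); print(c["fovy"],-c["R"].T@c["t"],c["R"].round(3))
o=bot.get_obs(); print(o["clock"],o["tcp_pos"],o["tcp_rot"])
```

```text
65.70646984690485 [0.53494322 0.0766209  0.53635142] [[-0.049  0.999  0.   ]
 [ 0.955  0.047  0.293]
 [ 0.293  0.014 -0.956]]
2.1 [0.61793775 0.08003246 0.36669394] [ 7.76237957e-02 -3.14059143e+00 -2.30306089e-04]
```

View pics/w2.png

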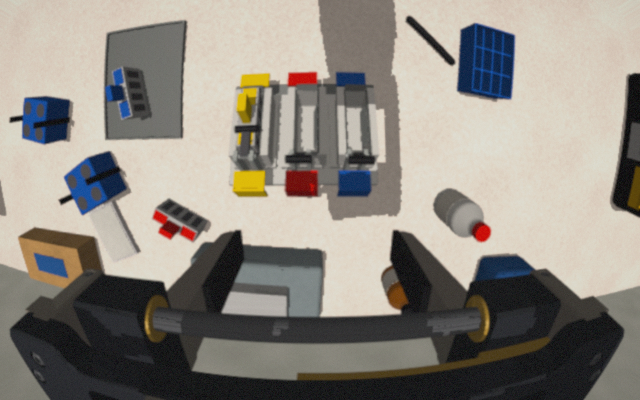

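The wrist view shows the blue slot at about (355,130) with its rear keeper bar at (360,159). Yellow is at about (245,130), and the cassette is at (130,92). Next I'll fit the rack frame from the depth points.

Run:
```python
from h import *
W=np.load("w2.npz");P=W["P"];I=W["color"];H=cv2.cvtColor(I,cv2.COLOR_RGB2HSV).astype(int)
cen={}
for nm,hl,hh,u in(("blue",100,130,(330,375)),("yellow",18,35,(230,275)),("red",0,8,(280,325))):
  for e,(a,b) in(("front",(68,88)),("rear",(165,200))):
    m=(H[...,0]>=hl)&(H[...,0]<=hh)&(H[...,1]>130)&(H[...,2]>50)
    k=np.zeros_like(m);k[a:b,u[0]:u[1]]=1;m&=k
    q=P[m]; cen[nm,e]=np.median(q,0); print(nm,e,m.sum(),cen[nm,e].round(4),q.min(0).round(3),q.max(0).round(3))
d=[cen["blue",e]-cen["yellow",e] for e in("front","rear")]
psi=[np.arctan2(-v[0],v[1]) for v in d]; psi2=[np.arctan2(*(cen[n,"rear"]-cen[n,"front"])[[1,0]]) for n in("blue","yellow","red")]
print("psi",psi,psi2)
p=np.mean(psi); 
c,s=np.cos(p),np.sin(p); Rz=np.array([[c,-s,0],[s,c,0],[0,0,1]]); t=np.radians(30)
Rs=Rz@np.array([[np.cos(t),0,-np.sin(t)],[0,1,0],[np.sin(t),0,np.cos(t)]])  # cols slot x y z
O=np.array([.57,.13,.08])
S=(P-O)@Rs*1000
np.savez("rack.npz",Rs=Rs,O=O,psi=p)
reg=(np.abs(S[...,0])<110)&(S[...,1]>-200)&(S[...,1]<60)
z=S[...,2][reg]; h,e=np.histogram(z,np.arange(-80,120,3)); print([(int(e[i]),int(h[i])) for i in range(len(h)) if h[i]>60])
b=reg&(S[...,1]>-45)
for lo in range(-60,110,6):
  m=b&(S[...,2]>=lo)&(S[...,2]<lo+6)
  if m.sum()>10:
    q=S[m]; print(lo,m.sum(),np.percentile(q[:,0],[2,50,98]).round(1),np.percentile(q[:,1],[2,50,98]).round(1))
# crop image for view
cv2.imwrite("pics/w2c.png",cv2.resize(I[60:205,215:400,::-1],None,fx=4,fy=4,interpolation=cv2.INTER_CUBIC))
# cassette
C=(P[...,2]>.054)&(P[...,2]<.074); C[:, :90]=0; C[:,160:]=0; C[130:]=0; C[:50]=0
D=(P[...,2]>.092)&(P[...,2]<.112); D[:, :90]=0; D[:,160:]=0; D[130:]=0; D[:50]=0
for m in(C,D): print("cas",m.sum(),np.median(P[m],0),cv2.minAreaRect((P[m][:,:2]*1000).astype(np.float32)))
```

```text
blue front 306 [0.4923 0.1229 0.0673] [0.483 0.077 0.061] [0.535 0.146 0.536]
blue rear 735 [0.6351 0.132  0.1335] [0.535 0.077 0.113] [0.655 0.153 0.536]
yellow front 350 [ 0.4999 -0.0181  0.0678] [ 0.488 -0.056 -0.   ] [0.535 0.077 0.536]
yellow rear 786 [ 0.6424 -0.01    0.1334] [ 0.535 -0.033  0.085] [0.665 0.077 0.536]
red front 342 [0.496  0.0527 0.0676] [0.485 0.032 0.058] [0.535 0.077 0.536]
red rear 676 [0.639  0.0624 0.1333] [0.535 0.04  0.119] [0.661 0.083 0.536]
psi [np.float64(0.05345958874037798), np.float64(0.0512714771420454)] [np.float64(0.06325590623435401), np.float64(0.05684160439147058), np.float64(0.0673397115225615)]
[(-38, 86), (-35, 156), (-32, 308), (-29, 1458), (-26, 283), (-20, 1077), (-17, 1443), (-14, 137), (-11, 187), (-8, 127), (-5, 194), (-2, 258), (1, 169), (4, 302), (7, 216), (10, 217), (13, 1693), (16, 747), (19, 228), (22, 210), (25, 744), (28, 1967), (31, 2359), (34, 222), (40, 193), (43, 370), (49, 164), (52, 376), (55, 225), (79, 152), (82, 111), (85, 302), (88, 68)]
-60 31 [-69.1 -61.7 -56. ] [51.4 54.9 58.9]
-54 37 [-79.5 -72.9 -65.3] [51.3 5
[... 494 characters left out ...]
[-51.7  77.8  95.1] [-23.    0.4  20.2]
18 183 [-52.5  10.9  95.4] [-41.5  11.6  28.7]
24 666 [-85.  -65.2  64.6] [-40.    0.3  22.2]
30 1523 [-56.4  -3.2  49.3] [-44.1 -13.7  31.2]
36 24 [-58.9 -56.4  66.1] [-14.    0.5  18.1]
48 25 [51.8 57.7 65.6] [-15.9  -8.6  13.5]
54 77 [51.6 56.2 64.5] [-14.   -3.9  11.6]
78 32 [70.3 80.1 81.5] [-14.2   3.5  14. ]
84 198 [70.9 76.8 81.5] [-15.   -0.3  13.7]
cas 652 [ 0.51112814 -0.25620987  0.06380105] ((509.2654724121094, -261.27789306640625), (92.36370086669922, 28.552366256713867), 15.014575958251953)
cas 133 [ 0.50914441 -0.25919733  0.10112501] ((509.0296630859375, -261.68133544921875), (25.965700149536133, 13.71526050567627), 13.882733345031738)
```

View pics/w2c.png

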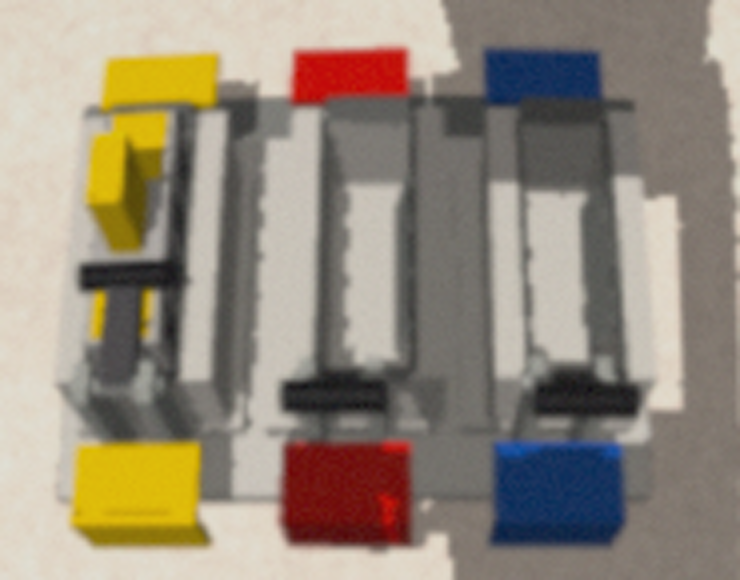

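Run:
```python
from h import *
W=np.load("w2.npz");P=W["P"]; k=np.load("rack.npz")
p=.056;c,s=np.cos(p),np.sin(p); Rz=np.array([[c,-s,0],[s,c,0],[0,0,1]]); t=np.radians(30)
Rs=Rz@np.array([[np.cos(t),0,-np.sin(t)],[0,1,0],[np.sin(t),0,np.cos(t)]]);O=k["O"]
np.savez("rack.npz",Rs=Rs,O=O,psi=p)
S=(P-O)@Rs*1000; x,y,z=S[...,0],S[...,1],S[...,2]
rim=np.abs(z-31)<5
print("rim z by quadrant",[round(float(np.median(z[rim&(x*a>10)&(abs(x)<40)&(y*b>18)&(abs(y)<32)])),2) for a in(-1,1) for b in(-1,1)])
for x0 in range(-40,41,16):
  for nm,y0 in(("b",0),("r",-72)):
    m=rim&(abs(x-x0)<8)&(abs(y-y0)<40); yy=y[m]-y0
    i=(yy>0); print(nm,x0,"-y edge",np.sort(yy[(yy<0)])[-6:].round(1),"+y edge",np.sort(yy[i])[:6].round(1))
for nm,y0 in(("b",0),("r",-72)):
    m=rim&(abs(y-y0)<8); xx=x[m]; print(nm,"x edges",np.sort(xx[xx<0])[-8:].round(1),np.sort(xx[xx>0])[:8].round(1))
    for zc in (-10,0,10,20):
        m=(abs(z-zc)<5)&(abs(y-y0)<30); print(" walls z",zc,"x",np.percentile(x[m],[3,97]).round(1),"y", np.histogram(y[m]-y0,np.arange(-30,31,3))[0])
    m=(abs(z+17)<3)&(abs(y-y0)<30); print(" floor y",np.percentile((y[m]-y0),[2,50,98]),"z",np.median(z[m]))
m=(z>30+5)&(abs(y+144)<20)&(abs(x)<40); q=S[(z>76)&(z<90)&(abs(y+144)<20)&(abs(x)<40)]; print("ytab top",len(q),np.percentile(q,[3,50,97],axis=0).round(1).tolist())
for y0 in (0,-72):
    q=S[(z>70)&(abs(y-y0)<30)&(x>40)]; print("tip",np.percentile(q,[3,50,97],axis=0).round(1).tolist())
```

```text
rim z by quadrant [31.49, 31.21, 31.26, 31.26]
b -40 -y edge [-12.1 -11.9 -11.8 -11.6 -11.6 -11.6] +y edge [18.6 18.6 18.8 19.  19.  19.1]
r -40 -y edge [-8.7 -8.7 -8.7 -8.6 -8.6 -8.5] +y edge [21.4 21.4 21.4 21.5 21.5 21.5]
b -24 -y edge [-11.3 -11.2 -11.   -9.8  -9.8  -9.8] +y edge [20.  20.1 20.3 20.4 20.4 20.4]
r -24 -y edge [-8.4 -8.3 -8.2 -8.2 -8.2 -8.2] +y edge [21.3 21.3 21.3 21.3 21.4 21.4]
b -8 -y edge [-10.4 -10.3 -10.1 -10.   -9.9  -9.8] +y edge [19.2 19.2 19.3 19.3 19.5 19.5]
r -8 -y edge [-8.  -8.  -7.9 -7.9 -7.9 -7.9] +y edge [21.2 21.2 21.2 21.2 21.2 21.3]
b 8 -y edge [-11.1 -11.1 -11.  -10.9 -10.7 -10.7] +y edge [18.9 19.  19.  19.1 19.2 19.5]
r 8 -y edge [-7.9 -7.8 -7.8 -7.8 -7.8 -7.7] +y edge [21.1 21.1 21.1 21.1 21.1 21.2]
b 24 -y edge [-11.7 -11.7 -11.6 -11.5 -11.4 -11.3] +y edge [18.  19.8 19.9 19.9 20.  20. ]
r 24 -y edge [-10.  -10.  -10.   -9.9  -9.9  -9.9] +y edge [21. 21. 21. 21. 21. 21.]
b 40 -y edge [-12.4 -12.4 -12.3 -12.1 -12.1  -6.3] +y edge [19.  19.2 19.3 19.4 19.4 19.5]
r 40 -y edge [-9.8 -9.7 -9.7 -9.7 -9.5 -8.1] +y edge [ 5.1 13.  14.3 15.7 17.  1
[... 704 characters left out ...]
[-151.7   95.4] y [26 10 22 25 23 15 30 41 43 33 36 37 31 27 30 38 36 28 14 26]
 walls z 0 x [-169.    95.6] y [ 18  14  21  28  24  13  47  62  33  19  30  27  31  22  29 115  38  26
  14  28]
 walls z 10 x [-186.2   95.8] y [16 17 38 37 35 30 44 77 45 36 45 56 50 35 53 54 96 19 27 27]
 walls z 20 x [-202.5   94.3] y [ 18  17  45  64  51  54  82  68  61  47  62  71  61  53  59  77 106  14
  25  25]
 floor y [-29.52715682   0.36626906  25.38372376] z -16.761758008617605
ytab top 191 [[-17.6, -151.8, 76.7], [-3.5, -145.6, 81.2], [7.7, -140.2, 82.5]]
tip [[186.2, -26.8, 243.0], [218.4, 0.1, 333.5], [235.1, 27.6, 351.2]]
tip [[186.9, -101.8, 240.2], [215.8, -79.6, 329.5], [229.2, -44.5, 414.2]]
```

>>> apply_moves(plan=[{"dx":-0.137,"dy":-0.426,"dz":0,"ax":0,"ay":0,"az":0.258,"jaw":0},{"dx":-0.137,"dy":-0.426,"dz":0,"ax":0,"ay":0,"az":0.258,"jaw":0},{"dx":-0.137,"dy":-0.426,"dz":0,"ax":0,"ay":0,"az":0.258,"jaw":0},{"dx":-0.137,"dy":-0.426,"dz":0,"ax":0,"ay":0,"az":0.258,"jaw":0},{"dx":-0.137,"dy":-0.426,"dz":-0.27,"ax":0,"ay":0,"az":0.258,"jaw":0},{"dx":-0.137,"dy":-0.426,"dz":-0.27,"ax":0,"ay":0,"az":0.258,"jaw":0},{"dx":-0.137,"dy":-0.426,"dz":-0.27,"ax":0,"ay":0,"az":0.258,"jaw":0},{"dx":-0.137,"dy":-0.426,"dz":-0.27,"ax":0,"ay":0,"az":0.258,"jaw":0},{"dx":-0.137,"dy":-0.426,"dz":-0.27,"ax":0,"ay":0,"az":0.258,"jaw":0},{"dx":-0.137,"dy":-0.426,"dz":-0.27,"ax":0,"ay":0,"az":0.258,"jaw":0},{"dx":-0.137,"dy":-0.426,"dz":-0.27,"ax":0,"ay":0,"az":0.258,"jaw":0},{"dx":-0.137,"dy":-0.426,"dz":-0.27,"ax":0,"ay":0,"az":0.258,"jaw":0},{"dx":-0.137,"dy":-0.426,"dz":-0.27,"ax":0,"ay":0,"az":0.258,"jaw":0}])

```text
clock: 3.4
tcp_pos: [0.5107, -0.2613, 0.1527]
tcp_rot: [-0.394, 3.114, -0.002]
contact_force: [0.9, 0.4, 0.0]
opening: 0.0919
grip_force: 0.0
```

Run:
```python
from h import *
from scipy.spatial.transform import Rotation as Ro
o=bot.get_obs(); print(o["clock"],o["tcp_pos"],o["tcp_rot"],o["qpos"])
c=ws("w3");P=c["P"];M=Ro.from_rotvec(o["tcp_rot"]).as_matrix(); print(M.round(4))
near=np.hypot(P[...,0]-.508,P[...,1]+.262)<.07
for lo,hi in((.058,.07),(.09,.108)):
    m=near&(P[...,2]>lo)&(P[...,2]<hi);q=(P[m]-o["tcp_pos"])@M*1000
    print(m.sum(),"tool frame",cv2.minAreaRect(q[:,:2].astype(np.float32)),np.median(q[:,2]),"world",cv2.minAreaRect((P[m][:,:2]*1000).astype(np.float32)))
```

```text
3.4 [ 0.51071585 -0.2612916   0.15267394] [-3.94031884e-01  3.11399076e+00 -2.45887337e-03] [-4.75686698e-01  3.39637184e-01  1.80529057e+00  3.29469424e-04
  9.93494251e-01 -2.29839652e+00]
[[-0.9685 -0.2491  0.0029]
 [-0.2491  0.9685 -0.0012]
 [-0.0026 -0.0019 -1.    ]]
2353 tool frame ((2.2503128051757812, -0.18778228759765625), (92.51197052001953, 26.140804290771484), 0.7030094861984253) 88.69130904523159 world ((508.85198974609375, -262.143798828125), (92.50678253173828, 26.145248413085938), 13.72434139251709)
545 tool frame ((2.5332889556884766, -0.27489328384399414), (11.522235870361328, 26.248477935791016), 89.81852722167969) 51.15423175955324 world ((508.49566650390625, -262.2492980957031), (26.228914260864258, 11.538546562194824), 14.65602970123291)
```

View pics/w3.png

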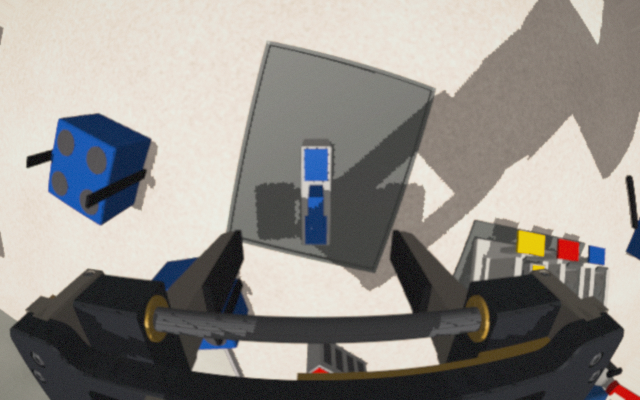

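The view is centred on the cassette at (315,195), between the fingers and square to them, only 2.4 mm off along the tab. I'll descend and grip.

>>> apply_moves(plan=[{"dx":-0.003,"dy":-0.001,"dz":-0.05,"ax":0,"ay":0,"az":0,"jaw":0.4},{"dx":-0.003,"dy":-0.001,"dz":-0.08,"ax":0,"ay":0,"az":0,"jaw":0.6},{"dx":-0.003,"dy":-0.001,"dz":-0.105,"ax":0,"ay":0,"az":0,"jaw":0.6},{"dx":-0.003,"dy":-0.001,"dz":-0.105,"ax":0,"ay":0,"az":0,"jaw":0.6},{"dx":-0.003,"dy":-0.001,"dz":-0.105,"ax":0,"ay":0,"az":0,"jaw":1},{"dx":-0.003,"dy":-0.001,"dz":-0.105,"ax":0,"ay":0,"az":0,"jaw":1},{"dx":-0.003,"dy":-0.001,"dz":-0.105,"ax":0,"ay":0,"az":0,"jaw":1},{"dx":-0.003,"dy":-0.001,"dz":-0.105,"ax":0,"ay":0,"az":0,"jaw":1},{"dx":-0.003,"dy":-0.001,"dz":-0.105,"ax":0,"ay":0,"az":0,"jaw":1},{"dx":-0.003,"dy":-0.001,"dz":-0.105,"ax":0,"ay":0,"az":0,"jaw":1}], newtons=45)

```text
clock: 4.45
tcp_pos: [0.5067, -0.2627, 0.0668]
tcp_rot: [-0.392, 3.117, -0.0]
contact_force: [-0.3, 0.2, -0.2]
opening: 0.0138
grip_force: 0.0
```

>>> apply_moves(plan=[{"dx":0,"dy":0,"dz":0,"ax":0,"ay":0,"az":0,"jaw":1},{"dx":0,"dy":0,"dz":0,"ax":0,"ay":0,"az":0,"jaw":1},{"dx":0,"dy":0,"dz":0.03,"ax":0,"ay":0,"az":0,"jaw":1},{"dx":0,"dy":0,"dz":0.08,"ax":0,"ay":0,"az":0,"jaw":1},{"dx":0,"dy":0,"dz":0.14,"ax":0,"ay":0,"az":0,"jaw":1},{"dx":0,"dy":0,"dz":0.2,"ax":0,"ay":0,"az":0,"jaw":1},{"dx":0,"dy":0,"dz":0.26,"ax":0,"ay":0,"az":0,"jaw":1},{"dx":0,"dy":0,"dz":0.3,"ax":0,"ay":0,"az":0,"jaw":1},{"dx":0,"dy":0,"dz":0.3,"ax":0,"ay":0,"az":0,"jaw":1},{"dx":0,"dy":0,"dz":0.3,"ax":0,"ay":0,"az":0,"jaw":1}])

```text
clock: 5.45
tcp_pos: [0.5065, -0.2626, 0.3064]
tcp_rot: [-0.392, 3.117, -0.0]
contact_force: [-0.7, -0.0, -2.8]
opening: 0.0119
grip_force: 45.0
```

```bash
cat >> h.py <<'E'
from scipy.spatial.transform import Rotation as Ro
def plan(T_slot, up, dyaw=0):
    """TCP pose for cassette underside at slot pos; prints shift & turn from measured pose"""
    k=np.load("rack.npz"); Rs=k["Rs"]; o=bot.get_obs(); p=o["tcp_pos"]; R=Ro.from_rotvec(o["tcp_rot"])
    Rt=np.stack([-Rs[:,0],Rs[:,1],-Rs[:,2]],1); Rt=Ro.from_rotvec([0,0,dyaw]).as_matrix()@Rt
    tgt=k["O"]+Rs@(np.array(T_slot)/1000)+Rs[:,2]*up/1000
    print("tgt",tgt.round(4),"shift",((tgt-p)/.8).round(4),"turn",((Ro.from_matrix(Rt)*R.inv()).as_rotvec()/(np.pi/4)).round(4),"slotcoord",((p-k["O"])@Rs*1000).round(2))
    return tgt
E
python3 - <<'E'
from h import *
o=bot.get_obs(); print(o["clock"],o["tcp_pos"],o["tcp_rot"],o["opening"],o["grip_force"],o["contact_force"])
c=ws("w4");P=c["P"];M=Ro.from_rotvec(o["tcp_rot"]).as_matrix()
q=(P-o["tcp_pos"])@M*1000
for lo,hi in((-42,-28),(-5,6)):
    m=(np.abs(q[...,0])<70)&(np.abs(q[...,1])<25)&(q[...,2]>lo)&(q[...,2]<hi); print(m.sum(),cv2.minAreaRect(q[m][:,:2].astype(np.float32)),np.median(q[m],0),np.percentile(q[m][:,0],[2,98]))
plan((-1,4.1,-16.8),62.8+90)
E
```

```text
5.45 [ 0.50645973 -0.26258563  0.3063955 ] [-3.92468086e-01  3.11666030e+00 -3.33368268e-04] 0.011939611109061622 44.994054436683655 [-0.73460062 -0.00897789 -2.80490523]
1928 ((-1.6779069900512695, 0.9321842193603516), (43.49732971191406, 26.466886520385742), 88.01799011230469) [  9.12564399   0.34105618 -34.86088765] [-13.41849152  10.89351526]
2859 ((-2.228118896484375, 0.5717067718505859), (92.35575103759766, 34.04813766479492), 0.9772605895996094) [24.82537073  0.30402663  2.5632522 ] [-45.69532155  43.36108048]
tgt [0.501  0.1302 0.1973] shift [-0.0061  0.4907 -0.1348] turn [ 0.1006 -0.662  -0.2425] slotcoord [  38.09 -388.08  237.97]
```

>>> apply_moves(plan=[{"dx":-0.008,"dy":0.49,"dz":0,"ax":0.1,"ay":-0.662,"az":-0.2425,"jaw":1},{"dx":-0.008,"dy":0.49,"dz":0,"ax":0.1,"ay":-0.662,"az":-0.2425,"jaw":1},{"dx":-0.008,"dy":0.49,"dz":0,"ax":0.1,"ay":-0.662,"az":-0.2425,"jaw":1},{"dx":-0.008,"dy":0.49,"dz":0,"ax":0.1,"ay":-0.662,"az":-0.2425,"jaw":1},{"dx":-0.008,"dy":0.49,"dz":0,"ax":0.1,"ay":-0.662,"az":-0.2425,"jaw":1},{"dx":-0.008,"dy":0.49,"dz":0,"ax":0.1,"ay":-0.662,"az":-0.2425,"jaw":1},{"dx":-0.008,"dy":0.49,"dz":0,"ax":0.1,"ay":-0.662,"az":-0.2425,"jaw":1},{"dx":-0.008,"dy":0.49,"dz":0,"ax":0.1,"ay":-0.662,"az":-0.2425,"jaw":1},{"dx":-0.008,"dy":0.49,"dz":0,"ax":0.1,"ay":-0.662,"az":-0.2425,"jaw":1},{"dx":-0.008,"dy":0.49,"dz":0,"ax":0.1,"ay":-0.662,"az":-0.2425,"jaw":1},{"dx":-0.008,"dy":0.49,"dz":-0.07,"ax":0.1,"ay":-0.662,"az":-0.2425,"jaw":1},{"dx":-0.008,"dy":0.49,"dz":-0.11,"ax":0.1,"ay":-0.662,"az":-0.2425,"jaw":1},{"dx":-0.008,"dy":0.49,"dz":-0.136,"ax":0.1,"ay":-0.662,"az":-0.2425,"jaw":1},{"dx":-0.008,"dy":0.49,"dz":-0.136,"ax":0.1,"ay":-0.662,"az":-0.2425,"jaw":1},{"dx":-0.008,"dy":0.49,"dz":-0.136,"ax":0.1,"ay":-0.662,"az":-0.2425,"jaw":1},{"dx":-0.008,"dy":0.49,"dz":-0.136,"ax":0.1,"ay":-0.662,"az":-0.2425,"jaw":1}])

```text
clock: 7.1
tcp_pos: [0.5012, 0.1287, 0.1992]
tcp_rot: [-0.07, 2.614, 0.017]
contact_force: [-0.6, -0.4, -2.6]
opening: 0.0117
grip_force: 45.0
```

Run:
```python
from h import *
o=bot.get_obs(); print(o["clock"],o["tcp_pos"],o["tcp_rot"],o["opening"],o["grip_force"],o["contact_force"],o["torque"],o["qpos"].round(2))
c=ws("w5");P=c["P"]; k=np.load("rack.npz"); Rs=k["Rs"]; S=(P-k["O"])@Rs*1000; x,y,z=S[...,0],S[...,1],S[...,2]
plan((-2.6,4.1,-16.8),62.8+90)
# cassette shoulders in slot frame
m=(z>125)&(z<140)&(abs(y)<40)&(abs(x)<70); print("shoulder",m.sum(),cv2.minAreaRect(S[m][:,:2].astype(np.float32)),np.median(z[m]))
rim=abs(z-31)<5
for x0 in(-44,-36,-28,-20,-10,0): 
    yy=y[rim&(abs(x-x0)<5)&(abs(y)<35)]; print(x0,np.sort(yy[yy<0])[-3:],np.sort(yy[yy>0])[:3])
xx=x[rim&(abs(y-4)<8)]; print(np.sort(xx[xx<0])[-5:],np.sort(xx[xx>0])[:5])
```

```text
7.1 [0.50123392 0.12865109 0.19916835] [-0.07049308  2.61394286  0.01739628] 0.011658349169003964 44.99422252178192 [-0.57623103 -0.39212627 -2.59370443] [0.02610784 0.42220524 0.02319767] [ 0.35 -0.02  2.26 -0.37  0.42 -0.97]
tgt [0.4996 0.1302 0.1965] shift [-0.0021  0.0015 -0.0036] turn [0.001  0.0048 0.0026] slotcoord [  0.23   2.78 137.72]
shoulder 2887 ((1.940673828125, 2.4974422454833984), (31.349821090698242, 92.72610473632812), 89.6633071899414) 134.8528733339036
-44 [-11.00375469 -10.99377345 -10.99324643] [19.56401785 19.58131874 19.63618431]
-36 [-11.09591854 -11.09533905 -11.04587256] [19.68392676 19.69102442 19.70006653]
-28 [-13.78230625 -13.75497665 -12.92783666] [19.76591945 19.76816237 19.76995783]
-20 [-16.70694312 -16.70197423 -16.68061575] [22.40292582 22.46734169 22.46900805]
-10 [-17.80242448 -17.79930026 -17.71598427] [23.55571566 23.56940079 23.59730783]
0 [-18.03303435 -18.00439665 -17.99371364] [23.74524176 23.7687931  23.79867894]
[-52.70439234 -52.70129308 -52.66226492 -52.65805477 -52.65727036] []
```

View pics/w5.png

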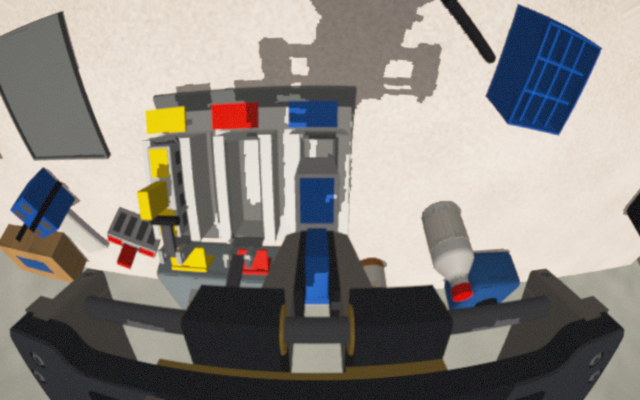

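The view shows the cassette held square above the blue slot, with its rear end under the fingers at (317,265) and the pocket front at (320,148). I'll align it and come down to just above the rim.

>>> apply_moves(plan=[{"dx":0.003,"dy":0.003,"dz":-0.015,"ax":0,"ay":0.005,"az":0.002,"jaw":1},{"dx":0.012,"dy":0.003,"dz":-0.03,"ax":0,"ay":0.005,"az":0.002,"jaw":1},{"dx":0.021,"dy":0.003,"dz":-0.0455,"ax":0,"ay":0.005,"az":0.002,"jaw":1},{"dx":0.021,"dy":0.003,"dz":-0.0455,"ax":0,"ay":0.005,"az":0.002,"jaw":1},{"dx":0.021,"dy":0.003,"dz":-0.0455,"ax":0,"ay":0.005,"az":0.002,"jaw":1},{"dx":0.021,"dy":0.003,"dz":-0.0455,"ax":0,"ay":0.005,"az":0.002,"jaw":1}])

```text
clock: 7.75
tcp_pos: [0.5171, 0.1319, 0.1619]
tcp_rot: [-0.075, 2.619, 0.018]
contact_force: [0.2, -0.3, -1.2]
opening: 0.0118
grip_force: 45.0
```

```bash
cat >> h.py <<'E'
def st(x=-3.3,y=4.2,z=46):
    k=np.load("rack.npz"); Rs=k["Rs"]; o=bot.get_obs()
    s=(o["tcp_pos"]-k["O"])@Rs*1000; print("clk",o["clock"],"slot",s.round(2),"F slot",(o["contact_force"]@Rs).round(1),"T slot",(o["torque"]@Rs).round(2),"open",o["opening"],o["grip_force"])
    plan((x,y,z),0)
E
python3 - <<'E'
from h import *
st()
c=ws("w6");P=c["P"]; k=np.load("rack.npz"); Rs=k["Rs"]; S=(P-k["O"])@Rs*1000; x,y,z=S[...,0],S[...,1],S[...,2]
m=(abs(z-95)<6)&(abs(y)<30)&(abs(x)<70); print("shoulder",m.sum(),cv2.minAreaRect(S[m][:,:2].astype(np.float32)),np.median(z[m]))
rim=abs(z-31)<4
for x0 in(-58,-54,-50,-46): 
    yy=y[rim&(abs(x-x0)<2)&(abs(y)<35)]; print(x0,np.sort(yy[yy<2])[-3:],np.sort(yy[yy>2])[:3])
xx=x[rim&(abs(y-4)<8)]; print(np.sort(xx[xx<0])[-5:])
E
```

```text
clk 7.75 slot [-4.73  4.87 97.28] F slot [-0.4 -0.3 -1.1] T slot [ 0.03  0.45 -0.05] open 0.011771742631584528 44.994202852249146
tgt [0.5439 0.1327 0.1182] shift [ 0.0336  0.001  -0.0546] turn [ 0.0016 -0.0023 -0.0011] slotcoord [-4.73  4.87 97.28]
shoulder 2847 ((-2.9981040954589844, 6.081005096435547), (92.73941040039062, 33.59456253051758), 3.0279645919799805) 94.72215483405114
-58 [0.48464789 1.97875899 1.97950207] [3.49442782 4.23963595 4.2464923 ]
-54 [1.9135436  1.96113465 1.9821344 ] [2.66069897 2.69516613 2.71343127]
-50 [-6.69915297 -4.35367627 -2.00766509] [4.2121778  6.54411279 7.3209092 ]
-46 [-9.87345457 -9.84791413 -9.8056012 ] [19.78711652 19.79380654 19.79581849]
[-51.99706968 -51.98448634 -51.97002576 -51.96355382 -51.94397403]
```

>>> apply_moves(plan=[{"dx":0.0013,"dy":0.0,"dz":0.0007,"ax":0,"ay":-0.002,"az":0,"jaw":1},{"dx":0.004,"dy":0.0,"dz":-0.004,"ax":0,"ay":-0.002,"az":0,"jaw":1},{"dx":0.0068,"dy":0.0002,"dz":-0.009,"ax":0,"ay":-0.002,"az":0,"jaw":1},{"dx":0.0096,"dy":0.0003,"dz":-0.0137,"ax":0,"ay":-0.002,"az":0,"jaw":1},{"dx":0.0096,"dy":0.0003,"dz":-0.0137,"ax":0,"ay":-0.002,"az":0,"jaw":1}])

```text
clock: 8.3
tcp_pos: [0.5247, 0.1319, 0.1497]
tcp_rot: [-0.075, 2.619, 0.018]
contact_force: [0.7, -1.1, -2.1]
opening: 0.0116
grip_force: 45.0
```

```bash
python3 -c "
from h import *
st(-3.5,4.7)"
```

```text
clk 8.3 slot [-4.22  4.45 82.93] F slot [-0.5 -1.1 -2.1] T slot [ 0.02  0.44 -0.04] open 0.011560594566706606 44.999399185180664
tgt [0.5437 0.1332 0.1181] shift [ 0.0238  0.0017 -0.0395] turn [ 0.0023 -0.0021 -0.0009] slotcoord [-4.22  4.45 82.93]
```

>>> apply_moves(plan=[{"dx":0.004,"dy":0.0002,"dz":-0.006,"ax":0,"ay":-0.002,"az":0,"jaw":1},{"dx":0.0075,"dy":0.0004,"dz":-0.0125,"ax":0,"ay":-0.002,"az":0,"jaw":1},{"dx":0.0112,"dy":0.0006,"dz":-0.0187,"ax":0,"ay":-0.002,"az":0,"jaw":1},{"dx":0.015,"dy":0.0008,"dz":-0.0247,"ax":0,"ay":-0.002,"az":0,"jaw":1},{"dx":0.015,"dy":0.0008,"dz":-0.0247,"ax":0,"ay":-0.002,"az":0,"jaw":1}])

```text
clock: 8.8
tcp_pos: [0.5364, 0.1316, 0.1295]
tcp_rot: [-0.074, 2.619, 0.015]
contact_force: [2.0, -5.6, -3.3]
opening: 0.0116
grip_force: 45.0
```

```bash
python3 -c "
from h import *
st(-3.5,4.7)"
```

```text
clk 8.8 slot [-4.23  3.44 59.55] F slot [-0.2 -5.7 -3.7] T slot [-1.56  0.23 -0.14] open 0.011620619222513133 44.99582827091217
tgt [0.5437 0.1332 0.1181] shift [ 0.0092  0.0021 -0.0142] turn [ 0.0042 -0.0018  0.0005] slotcoord [-4.23  3.44 59.55]
```

>>> apply_moves(plan=[{"dx":0.0019,"dy":0.0001,"dz":-0.0033,"ax":0,"ay":0,"az":0,"jaw":1},{"dx":0.0038,"dy":0.0002,"dz":-0.0066,"ax":0,"ay":0,"az":0,"jaw":1},{"dx":0.0057,"dy":0.0003,"dz":-0.0099,"ax":0,"ay":0,"az":0,"jaw":1},{"dx":0.0075,"dy":0.0004,"dz":-0.013,"ax":0,"ay":0,"az":0,"jaw":1},{"dx":0.0085,"dy":0.0005,"dz":-0.0148,"ax":0,"ay":0,"az":0,"jaw":1},{"dx":0.0085,"dy":0.0005,"dz":-0.0148,"ax":0,"ay":0,"az":0,"jaw":1},{"dx":0.0085,"dy":0.0005,"dz":-0.0148,"ax":0,"ay":0,"az":0,"jaw":1}])

```text
clock: 9.5
tcp_pos: [0.543, 0.1319, 0.118]
tcp_rot: [-0.074, 2.618, 0.015]
contact_force: [0.4, -6.0, -0.4]
opening: 0.0117
grip_force: 45.0
```

```bash
python3 -c "
from h import *
st(-3.5,4.7)"
```

```text
clk 9.5 slot [-4.22  3.44 46.34] F slot [-0.1 -6.  -0.4] T slot [-1.36  0.39 -0.1 ] open 0.01173026451452205 44.99664545059204
tgt [0.5437 0.1332 0.1181] shift [0.0009 0.0016 0.0001] turn [ 0.0041 -0.0014  0.0006] slotcoord [-4.22  3.44 46.34]
```

>>> apply_moves(plan=[{"dx":0.0006,"dy":0,"dz":-0.0011,"ax":0,"ay":0,"az":0,"jaw":1},{"dx":0.0012,"dy":0.0001,"dz":-0.0022,"ax":0,"ay":0,"az":0,"jaw":1},{"dx":0.0012,"dy":0.0001,"dz":-0.0022,"ax":0,"ay":0,"az":0,"jaw":1}])

```text
clock: 9.8
tcp_pos: [0.5432, 0.1318, 0.1178]
tcp_rot: [-0.073, 2.617, 0.015]
contact_force: [-27.1, -8.4, 36.4]
opening: 0.0118
grip_force: 45.0
```

```bash
python3 -c "
from h import *
st(-3.5,4.7)"
```

```text
clk 9.8 slot [-4.16  3.27 46.07] F slot [-5.6 -6.9 45.3] T slot [-1.31  1.3  -0.1 ] open 0.011816177988171393 45.013856291770935
tgt [0.5437 0.1332 0.1181] shift [0.0007 0.0018 0.0003] turn [0.0042 0.0007 0.001 ] slotcoord [-4.16  3.27 46.07]
```

Fully home: 45 N against the floor at the expected depth. I'll ease off, release and retreat along the slot axis.

>>> apply_moves(plan=[{"dx":-0.0009,"dy":0,"dz":0.0016,"ax":0,"ay":0,"az":0,"jaw":1},{"dx":-0.0009,"dy":0,"dz":0.0016,"ax":0,"ay":0,"az":0,"jaw":1},{"dx":-0.0009,"dy":0,"dz":0.0016,"ax":0,"ay":0,"az":0,"jaw":0.4},{"dx":-0.0009,"dy":0,"dz":0.0016,"ax":0,"ay":0,"az":0,"jaw":0.4},{"dx":-0.0009,"dy":0,"dz":0.0016,"ax":0,"ay":0,"az":0,"jaw":0.4},{"dx":-0.0009,"dy":0,"dz":0.0016,"ax":0,"ay":0,"az":0,"jaw":0.4},{"dx":-0.0009,"dy":0,"dz":0.0016,"ax":0,"ay":0,"az":0,"jaw":0.4},{"dx":-0.0009,"dy":0,"dz":0.0016,"ax":0,"ay":0,"az":0,"jaw":0.4},{"dx":-0.015,"dy":-0.0008,"dz":0.026,"ax":0,"ay":0,"az":0,"jaw":0.4},{"dx":-0.04,"dy":-0.0022,"dz":0.069,"ax":0,"ay":0,"az":0,"jaw":0.4},{"dx":-0.0686,"dy":-0.0039,"dz":0.119,"ax":0,"ay":0,"az":0,"jaw":0.4},{"dx":-0.0686,"dy":-0.0039,"dz":0.119,"ax":0,"ay":0,"az":0,"jaw":1},{"dx":-0.0686,"dy":-0.0039,"dz":0.119,"ax":0,"ay":0,"az":0,"jaw":1},{"dx":-0.0686,"dy":-0.0039,"dz":0.119,"ax":0,"ay":0,"az":0,"jaw":1}])

```text
clock: 11.2
tcp_pos: [0.4895, 0.1298, 0.2113]
tcp_rot: [-0.075, 2.617, 0.017]
contact_force: [0.5, -0.0, -0.5]
opening: 0.0335
grip_force: 0.0
```

Run:
```python
from h import *
st(98,0,72)
c=ws("w7");P=c["P"]; k=np.load("rack.npz"); Rs=k["Rs"]; S=(P-k["O"])@Rs*1000; x,y,z=S[...,0],S[...,1],S[...,2]
for nm,lo,hi in(("shoulder",38,48),("tabtop",76,86)):
    m=(z>lo)&(z<hi)&(abs(y-4)<17)&(abs(x)<52); print(nm,m.sum(),np.percentile(S[m],[3,50,97],axis=0).round(1).tolist())
I=c["color"]; m=(I.max(-1)<60)&(z>60)&(z<100)&(x>45)&(x<100)&(abs(y)<25); print("bar",m.sum(),np.percentile(S[m],[3,50,97],axis=0).round(1).tolist() if m.sum() else "")
```

```text
clk 11.2 slot [ -3.99   4.34 153.89] F slot [ 0.2 -0.  -0.6] T slot [ 0.01  0.26 -0.02] open 0.03349783093494015 0.0
tgt [0.6188 0.1327 0.1914] shift [ 0.1616  0.0036 -0.0249] turn [ 0.0026 -0.0003 -0.0009] slotcoord [ -3.99   4.34 153.89]
shoulder 2009 [[-46.8, -9.7, 41.8], [-15.3, 3.4, 43.6], [42.5, 15.2, 45.2]]
tabtop 458 [[-15.3, -3.1, 77.1], [-3.8, 2.8, 81.1], [9.0, 8.6, 82.3]]
bar 468 [[59.4, -12.8, 61.3], [70.5, -0.6, 83.3], [76.2, 11.8, 88.1]]
```

View pics/w7.png

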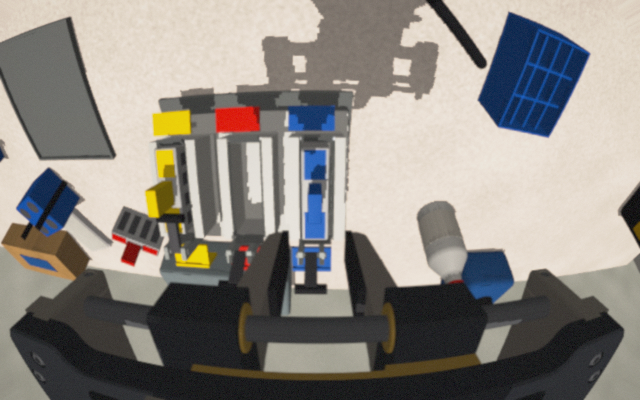

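The view shows the cassette seated (tab at (315,200), shoulder height as expected) with the blue keeper bar still up at (312,288). I'll take the closed fingers behind the bar.

>>> apply_moves(plan=[{"dx":0.06,"dy":0.0005,"dz":0.03,"ax":0.003,"ay":0,"az":0,"jaw":1},{"dx":0.119,"dy":0.001,"dz":0.06,"ax":0.003,"ay":0,"az":0,"jaw":1},{"dx":0.119,"dy":0.001,"dz":0.06,"ax":0.003,"ay":0,"az":0,"jaw":1},{"dx":0.119,"dy":0.001,"dz":0.06,"ax":0.003,"ay":0,"az":0,"jaw":1},{"dx":0.143,"dy":0.0023,"dz":0.018,"ax":0.003,"ay":0,"az":0,"jaw":1},{"dx":0.167,"dy":0.0037,"dz":-0.0236,"ax":0.003,"ay":0,"az":0,"jaw":1},{"dx":0.167,"dy":0.0037,"dz":-0.0236,"ax":0.003,"ay":0,"az":0,"jaw":1},{"dx":0.167,"dy":0.0037,"dz":-0.0236,"ax":0.003,"ay":0,"az":0,"jaw":1}])

```text
clock: 12.05
tcp_pos: [0.6209, 0.1325, 0.1909]
tcp_rot: [-0.075, 2.621, 0.019]
contact_force: [0.7, -0.2, 0.5]
opening: 0.0003
grip_force: 0.0
```

```bash
python3 -c "
from h import *
st(57,0,70)"
```

```text
clk 12.05 slot [99.62 -0.34 70.57] F slot [ 0.8 -0.2  0.1] T slot [0.04 0.19 0.  ] open 0.0002962906155604549 0.0
tgt [0.5843 0.1308 0.1691] shift [-0.0457 -0.0021 -0.0273] turn [ 0.0008 -0.0055 -0.0009] slotcoord [99.62 -0.34 70.57]
```

>>> apply_moves(plan=[{"dx":-0.0076,"dy":-0.0003,"dz":-0.0045,"ax":0,"ay":0,"az":0,"jaw":1},{"dx":-0.0152,"dy":-0.0007,"dz":-0.009,"ax":0,"ay":0,"az":0,"jaw":1},{"dx":-0.0228,"dy":-0.001,"dz":-0.0136,"ax":0,"ay":0,"az":0,"jaw":1},{"dx":-0.0304,"dy":-0.0014,"dz":-0.018,"ax":0,"ay":0,"az":0,"jaw":1},{"dx":-0.038,"dy":-0.0017,"dz":-0.0227,"ax":0,"ay":0,"az":0,"jaw":1},{"dx":-0.0457,"dy":-0.0021,"dz":-0.0273,"ax":0,"ay":0,"az":0,"jaw":1},{"dx":-0.0457,"dy":-0.0021,"dz":-0.0273,"ax":0,"ay":0,"az":0,"jaw":1}])

```text
clock: 12.75
tcp_pos: [0.5855, 0.1312, 0.171]
tcp_rot: [-0.074, 2.617, 0.021]
contact_force: [0.6, 1.6, 1.9]
opening: 0.0005
grip_force: 0.8
```

Run:
```python
from h import *
st(29,0,115)
c=ws("w8");P=c["P"]; k=np.load("rack.npz"); Rs=k["Rs"]; S=(P-k["O"])@Rs*1000; x,y,z=S[...,0],S[...,1],S[...,2]
I=c["color"]; m=(I.max(-1)<60)&(z>55)&(z<100)&(x>15)&(x<100)&(abs(y)<25); print("bar",m.sum(),np.percentile(S[m],[3,25,50,75,97],axis=0).round(1).tolist() if m.sum() else "")
```

```text
clk 12.75 slot [58.91  0.33 71.01] F slot [1.5 1.6 1.3] T slot [ 0.31  0.02 -0.06] open 0.0005488734940567945 0.7570962700992823
tgt [0.5377 0.1282 0.1941] shift [-0.0598 -0.0038  0.0289] turn [-0.0008 -0.0002 -0.0012] slotcoord [58.91  0.33 71.01]
bar 1211 [[35.2, -13.3, 77.0], [36.9, -5.2, 85.8], [39.7, 0.1, 87.4], [48.1, 4.9, 88.2], [49.6, 12.3, 97.2]]
```

View pics/w8.png

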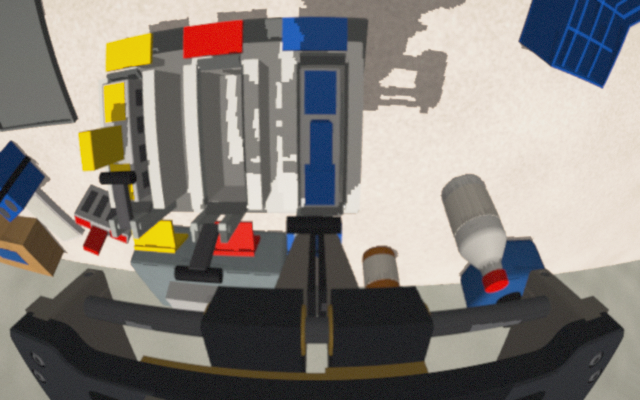

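The view shows the blue bar pushed forward past upright at (313,225), just ahead of the fingertips. Next I'll lift over it and press down from above.

>>> apply_moves(plan=[{"dx":-0.0275,"dy":-0.0015,"dz":0.0476,"ax":0,"ay":0,"az":0,"jaw":1},{"dx":-0.0275,"dy":-0.0015,"dz":0.0476,"ax":0,"ay":0,"az":0,"jaw":1},{"dx":-0.0598,"dy":-0.0038,"dz":0.0289,"ax":0,"ay":0,"az":0,"jaw":1},{"dx":-0.0598,"dy":-0.0038,"dz":0.0289,"ax":0,"ay":0,"az":0,"jaw":1},{"dx":-0.0598,"dy":-0.0038,"dz":0.0289,"ax":0,"ay":0,"az":0,"jaw":1},{"dx":-0.0498,"dy":-0.0032,"dz":0.0116,"ax":0,"ay":0,"az":0,"jaw":1},{"dx":-0.0435,"dy":-0.0029,"dz":0.0008,"ax":0,"ay":0,"az":0,"jaw":1},{"dx":-0.0373,"dy":-0.0025,"dz":-0.01,"ax":0,"ay":0,"az":0,"jaw":1},{"dx":-0.031,"dy":-0.0022,"dz":-0.021,"ax":0,"ay":0,"az":0,"jaw":1},{"dx":-0.0242,"dy":-0.0018,"dz":-0.0328,"ax":0,"ay":0,"az":0,"jaw":1},{"dx":-0.0242,"dy":-0.0018,"dz":-0.0328,"ax":0,"ay":0,"az":0,"jaw":1}])

```text
clock: 13.9
tcp_pos: [0.5668, 0.1294, 0.1435]
tcp_rot: [-0.074, 2.62, 0.019]
contact_force: [-4.5, 0.4, 2.5]
opening: 0.0004
grip_force: 2.1
```

```bash
python3 -c "
from h import *
st(29,0,54)"
```

```text
clk 13.9 slot [28.95 -0.46 56.6 ] F slot [-2.6  0.7  4.4] T slot [0.09 0.83 0.01] open 0.0004068324644573627 2.1115525625646114
tgt [0.5681 0.1299 0.1413] shift [ 0.0016  0.0007 -0.0028] turn [ 0.0006 -0.0032 -0.0003] slotcoord [28.95 -0.46 56.6 ]
```

>>> apply_moves(plan=[{"dx":0.0006,"dy":0,"dz":-0.0011,"ax":0,"ay":0,"az":0,"jaw":1},{"dx":0.0012,"dy":0,"dz":-0.0022,"ax":0,"ay":0,"az":0,"jaw":1},{"dx":0.0018,"dy":0,"dz":-0.0033,"ax":0,"ay":0,"az":0,"jaw":1},{"dx":0.0018,"dy":0,"dz":-0.0033,"ax":0,"ay":0,"az":0,"jaw":1}])

```text
clock: 14.3
tcp_pos: [0.5678, 0.1293, 0.1425]
tcp_rot: [-0.073, 2.618, 0.019]
contact_force: [-19.0, -0.3, 20.4]
opening: 0.0007
grip_force: 13.8
```

```bash
python3 -c "
from h import *
st(29,0,54)"
```

```text
clk 14.3 slot [29.29 -0.54 55.22] F slot [-6.2  0.7 27.2] T slot [0.21 1.86 0.01] open 0.0007441513760928154 13.817439079284668
tgt [0.5681 0.1299 0.1413] shift [ 0.0004  0.0007 -0.0015] turn [ 0.0002 -0.0015  0.0002] slotcoord [29.29 -0.54 55.22]
```

Hard stop reached at 27 N, so the lever is down. I'll retreat and check.

>>> apply_moves(plan=[{"dx":-0.008,"dy":0,"dz":0.0135,"ax":0,"ay":0,"az":0,"jaw":1},{"dx":-0.04,"dy":-0.002,"dz":0.068,"ax":0,"ay":0,"az":0,"jaw":1},{"dx":-0.08,"dy":-0.005,"dz":0.136,"ax":0,"ay":0,"az":0,"jaw":1},{"dx":-0.08,"dy":-0.005,"dz":0.15,"ax":0,"ay":0,"az":0,"jaw":1},{"dx":-0.08,"dy":-0.005,"dz":0.15,"ax":0,"ay":0,"az":0,"jaw":1},{"dx":-0.08,"dy":-0.005,"dz":0.15,"ax":0,"ay":0,"az":0,"jaw":1}])

```text
clock: 14.9
tcp_pos: [0.5053, 0.126, 0.2632]
tcp_rot: [-0.074, 2.615, 0.022]
contact_force: [0.7, -0.5, -0.3]
opening: 0.0006
grip_force: 0.0
```

Run:
```python
from h import *
st()
c=ws("w9");P=c["P"]; k=np.load("rack.npz"); Rs=k["Rs"]; S=(P-k["O"])@Rs*1000; x,y,z=S[...,0],S[...,1],S[...,2]
I=c["color"]
for n,y0 in(("blue",0),("yellow",-144)):
    m=(I.max(-1)<70)&(z>46)&(z<75)&(x>12)&(x<36)&(abs(y-y0)<20); print(n,m.sum(),np.percentile(S[m],[5,50,95],axis=0).round(1).tolist() if m.sum() else "")
m=(abs(z-43)<5)&(abs(y-4)<17)&(x>-52)&(x<-18); print("front shoulder",np.percentile(S[m],[3,50,97],axis=0).round(1).tolist())
```

```text
clk 14.9 slot [ 35.44  -0.37 191.09] F slot [ 0.5 -0.6 -0.6] T slot [-0.    0.26  0.05] open 0.0006332758030665748 0.0
tgt [0.5439 0.1327 0.1182] shift [ 0.0484  0.0084 -0.1813] turn [-0.0019  0.0028 -0.001 ] slotcoord [ 35.44  -0.37 191.09]
blue 209 [[15.1, -13.1, 52.0], [19.0, -2.1, 55.6], [22.7, 12.1, 57.1]]
yellow 223 [[14.6, -156.0, 50.3], [18.2, -140.9, 55.4], [26.6, -130.0, 57.2]]
front shoulder [[-47.9, -10.2, 41.7], [-33.6, 3.0, 43.6], [-18.2, 15.3, 45.2]]
```

The blue bar is level with the closed yellow one (z 55.6 vs 55.4 mm), and the cassette is still seated.

```bash
python3 -c "
from cell import bot
print(bot.close_job())"
```

```text
the job is handed in; nothing more can be done
None
```

The blue cassette is fully home in the blue slot with its keeper lever down flat, nothing else was touched as far as I saw, and the job was handed in at about 15 s; no verdict was returned.

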